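# Deploy the kickstand of a flowmeter stand and hold the frame plumb

## Robot

A 6-joint arm with a two-finger parallel gripper is mounted at the origin on a cart in front of the work surface, level with it; the furniture and walls round the work are solid. World frame = base frame: x ahead of the robot, y to its left, z up, the work surface at z = 0. Lengths are in m, angles in rad, forces in N, time in s.
With the tool pointing down it reaches from about 0.375 to 0.9 m from the base axis. Payload 3.1 kg.
Tool frame: the origin (TCP) lies at the very end of the fingers, on their centre line; the grasp point (between the pads) lies 19 mm behind it; x points along the fingers, y is the direction in which the jaws open and shut, and the axes are right-handed (so a half turn about x gives the same grasp; the last joint's range is limited). The gripper opens to 87 mm and grips with 3 to 60 N. Pads are 19 mm wide; open, the fingers measure 117 mm over their backs; the gripper's body (75 mm by 190 mm) begins 51 mm behind the grasp point.
Start: joints at [-1.456, 0.527, 1.433, -0, 1.181, -0.178], TCP at [0.18, -0.598, 0.223] pointing down, gripper open.
Joint ranges: [-3.08, 3.08], [-0.75, 2.2], [0.22, 2.44], [-1.43, 4.57], [0, 2.65], [-2.85, 2.85]. Speed limits (rad/s): [2.79, 2.79, 3.14, 3.14, 3.14, 3.14].

## Interface

Orientations are given as a unit quaternion [x, y, z, w].
In Python, from rig import robot gives the robot as it stands.
- The arm moves only by the tool carry_out, never from a script. Its argument "commands" is a list that holds one entry, the list of rows, each a list of 5 numbers: the opening, from 0 (shut) to 1 (fully open), then the shift along the tool's x, y, z in mm, then the turn about the tool's x in degrees. In form: [[[hand, x, y, z, twist], ...]]. A call has 1 to 8 rows; each row shifts and turns the pose as measured when the row begins, along the tool's axes as they then stand; what a row does not reach is not made up. A row lasts 1/12 s, in which the tool goes at most 41.7 mm and 7.16 degrees, less where a joint would pass 70% of its speed; a pose out of reach is approached as far as the arm can. A call with a gripper value outside its range is refused whole. The fingers move at their own pace and stop on an object; "force" is the grip in N (left out, the last holds). Time passes only in rows, so rows that do not move let the fingers close. It gives the time, the measured TCP pose, the force and the opening at its end, in the units of the state.
- robot.get_obs(): the state, without advancing time (a new reading comes with each control period).
- robot.camera(name): name is "scene" or "top" or "wrist"; returns the picture (384x512x3 uint8, red, green, blue); there is no depth.
- robot.camera_model(name): a dict with "fx", "fy", "cx", "cy" (pixels), "k1" (the pictures are not rectified: a ray, as slopes to the right and down, at radius r is drawn at 1 + k1 r^2 times it, then the intrinsics apply), "R" (3x3) and "t" (3): a world point X has camera coordinates R X + t. Camera axes: x right, y down, z forward; pixel columns grow to the right and rows downward; lengths in m; the calibration is good to about 2 mm. A picture is of the moment at which its call begins: read the wrist's pose just before it. camera_model takes no time and is no camera call; for the wrist camera it gives the pose at the moment of the call.
- robot.hand_in(): hands the job in, once; it reports no verdict.
The state is a dict: "time": time; "q": joint angles; "joint_velocities": joint speeds; "joint_torque": joint torques, N m; "position": TCP position; "tool_rot": TCP orientation; "ft_force": force on the tool from outside, world axes, zero at the start; "moment": the same for the moment, N m; "grip_width": finger opening in m.
Only numpy, scipy, OpenCV 4.12 (cv2) and the standard library are available. Lean on these libraries where they do the work, as an engineer would, in place of code of your own. Each camera call takes 0.05 s, during which the arm holds its last target. There are 200 camera calls.

## Task

Get the folding flowmeter stand ready for its hub bolts to be tightened: while the frame is still parked, press the red plunger on its top bar down to its stop so that the yellow kickstand springs out of its catch, and flip the kickstand up and over away from the frame until it drops right down against its stop. Then bring the frame upright by its top bar, so that the kickstand's foot is pressed firmly on the rubber pad of the base plate, and finish while still holding the bar there, because the loose hub lets the frame fall back as soon as it is let go. Never tip the frame over forward, and leave the spanner, stopwatch and screwdriver where they lie.

Things in the scene. Friction and masses are not known exactly. Their poses are not given: they have to be found in the camera images.
- stand: Fixed stand: aluminium base plate 250 x 170 mm, top 13 mm above the bench, with dark hub lugs. Origin on the bench under the hub axle. Its x axis points from the parking bumpers towards the kickstand's pad, z up, y along the hub axle. The frame leans to -x when parked and is raised towards +x.
- hub (a point): Middle of the hub axle, 38 mm above the bench, straight above the stand's origin; the whole frame turns about this axle, which runs along the stand's y.
- frame (a joint): Frame angle about the hub axle (rad): 0 parked, leaning 22 degrees (0.384 rad) to the stand's -x on two bumpers; grows as it is raised towards +x; upright at 0.384, where the lowered kickstand's foot meets the pad and stops it. The hub is loose: the frame falls back to 0 unless held (1 to 2 N at the top bar holds it upright; 3 to 8 N more seats the foot).
- top_bar: Dark steel bar across the top of the frame, 24 mm (its x) by 150 mm (y) by 26 mm (z), origin at its centre, axes turn with the frame (z along the uprights, x forward). Its centre is 30 mm behind and 223 mm above the hub axle in the frame's axes. Grip it across 24 mm beside the plunger, or push from its -x side. An acrylic flowmeter's top is 50 mm under its centre; uprights 55 mm to either side.
- plunger_top (a point): Top of the red plunger head, 22 mm across, in the middle of the top bar; the head's top is 26.5 mm above the bar's upper face. It is pressed along the bar's -z.
- plunger (a joint): Plunger travel (m): 0 up, 0.012 at its stop. Springs back when let go; 2 N to start, 5.5 N at the stop. Beyond about 0.009 it frees the kickstand, which springs out and stays out.
- kick_hinge (a point): Middle of the kickstand's hinge axle (parallel to the hub axle) on the frame's forward arms: 80 mm forward and 117 mm above the hub axle in the frame's axes.
- kick_foot: The kickstand's foot: a black rubber cross bar 14 mm thick and 62 mm long (along its y, parallel to the hub axle), origin at its centre, 132 mm from the kickstand's hinge, on a flat yellow steel leg 16 mm wide and 7 mm thick. Stowed, it lies just in front of the top bar in the catch.
- kickstand (a joint): Kickstand angle (rad): 0 stowed; about 0.4 once sprung out (some 37 mm level gap from top bar to foot); grows as it swings up, over and down away from the frame; 3.95 at its stop, foot down. With the frame parked, top dead centre is at 1.12; pushed past it, it drops by its own weight, damped, in 1 to 3 s, to the stop. With the frame raised first, the pad blocks it.
- foot_pad: Black rubber pad on the base plate under the lowered foot, 32 x 86 mm, origin at the centre of its top, 70 mm forward of the hub, 16 mm above the bench.
- spanner: Loose open-ended spanner, 169 mm long, bystander.
- stopwatch: Loose black stopwatch, bystander.
- screwdriver: Loose screwdriver with a red handle, bystander.

How it is judged:
On the way, in this order (a step that is already met when the one before it is completed fails the run):
1. with the frame parked, the plunger is pressed to its stop (value of joint plunger above 0.0105 m and value of joint frame below 0.1 rad), for 0.1 s.
2. the kickstand has gone over centre and lies against its lower stop (value of joint kickstand above 3.87 rad), for 0.2 s.
At the end, for the whole second after the job is handed in: The frame is upright within 2 degrees, the kickstand is at its lower stop (above 3.85 rad) with its foot pressed on the pad by more than 1 N, and the robot holds or pushes the top bar with more than 0.5 N (angle between top_bar's own z axis and vertical below 0.035 rad and value of joint kickstand above 3.85 rad and contact force between kick_foot and foot_pad above 1 N and contact force between any of the fingers, the arm and top_bar above 0.5 N); the arm keeps its last pose, push and grip.
It fails at once if the frame is tipped over forward, more than 6 degrees past upright (value of joint frame above 0.49 rad).
It fails at once if spanner, stopwatch or screwdriver is moved more than 25 mm (distance of any of spanner, stopwatch, screwdriver from where it was at the start of the episode above 0.025 m).
It also fails if it takes over 54 s, if anything falls off the work surface, if the arm or the gripper's body presses on something with over 40 N, if the wrist force passes 120 N, or if a joint passes its speed limit or range.

## Working session

There is one attempt and no reset: what is moved stays moved. The work goes in short steps, Python scripts to look and compute and a tool call to move; the robot and the scene stay as the last step left them, time stands still between calls to the robot, and variables do not carry over. Pictures are saved under pics/ and viewed, on a budget of 10 in all, crops included, one or two more only if the job needs it, and the job is handed in when it is done.

Besides the shell and the picture viewer there is one more tool, called after "Emit:" in YAML: its name, and indented under it one key for each argument. carry_out: Moves the arm, as the interface text tells. Its arguments: {"type":"object","properties":{"commands":{"type":"array"},"force":{"type":"number"}},"required":["commands"]}

```bash
ls; mkdir -p pics
python3 - <<'E'
from rig import robot
import cv2,numpy as np
o=robot.get_obs();print({k:np.round(v,3).tolist() for k,v in o.items()})
for n in("scene","top"):
    im=robot.camera(n);cv2.imwrite(f"pics/{n}0.png",im[:,:,::-1]);m=robot.camera_model(n);print(n,{k:np.round(v,3).tolist() for k,v in m.items()})
E
```

```text
pics
{'time': 0.0, 'q': [-1.457, 0.528, 1.434, -0.0, 1.181, -0.179], 'joint_velocities': [-0.0, -0.001, -0.0, 0.001, 0.001, 0.001], 'joint_torque': [-0.0, -44.004, -17.659, 0.063, 0.058, -0.0], 'position': [0.18, -0.598, 0.222], 'tool_rot': [0.7, 0.104, -0.7, 0.102], 'ft_force': [0.439, 0.215, 0.455], 'moment': [-0.006, 0.023, -0.053], 'grip_width': 0.087}
scene {'fx': 389.18, 'fy': 389.18, 'cx': 249.902, 'cy': 192.23, 'k1': -0.127, 'R': [[-0.671, -0.742, 0.003], [-0.304, 0.271, -0.913], [0.676, -0.614, -0.408]], 't': [0.417, 0.288, 0.989]}
top {'fx': 456.074, 'fy': 456.074, 'cx': 252.079, 'cy': 183.356, 'k1': -0.001, 'R': [[0.026, -1.0, -0.003], [-0.997, -0.026, -0.076], [0.076, 0.005, -0.997]], 't': [0.068, 0.537, 1.617]}
```

View pics/scene0.png

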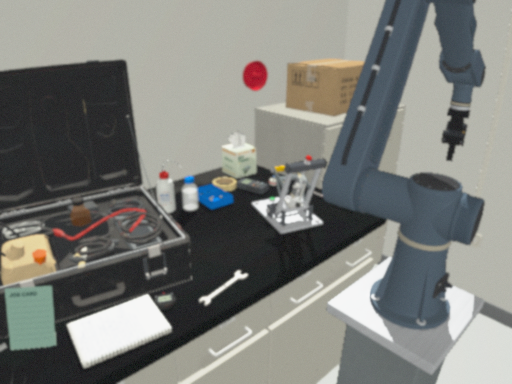

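View pics/top0.png

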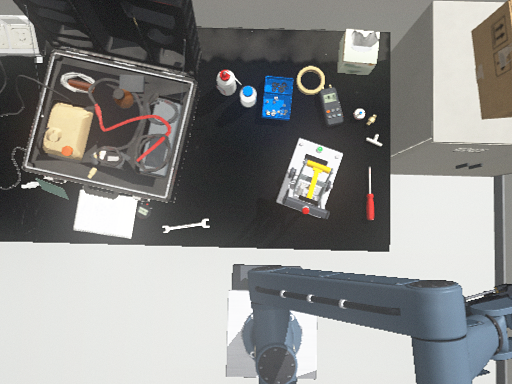

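The scene view shows the stand near (290,195) with its red plunger at about (308,159). The top view shows it at (310,178): bar near (307,209) on the robot's side, yellow kickstand near (318,178), screwdriver at (370,195), spanner far left.

```bash
cat > h.py <<'E'
from rig import robot
import cv2,numpy as np
from scipy.spatial.transform import Rotation as Rn
def ray(m,u,v):
    xd=np.array([(u-m['cx'])/m['fx'],(v-m['cy'])/m['fy']]);x=xd.copy()
    for _ in range(20): x=xd/(1+m['k1']*(x@x))
    R=np.array(m['R']);t=np.array(m['t']);d=R.T@np.r_[x,1]
    return -R.T@t,d/np.linalg.norm(d)
def plane(m,u,v,z):
    c,d=ray(m,u,v);return c+d*(z-c[2])/d[2]
def tri(rs):
    A=sum(np.eye(3)-np.outer(d,d) for c,d in rs);b=sum((np.eye(3)-np.outer(d,d))@c for c,d in rs)
    p=np.linalg.solve(A,b);return p,[round(1e3*np.linalg.norm(np.cross(p-c,d)),1) for c,d in rs]
def proj(m,X):
    p=np.array(m['R'])@X+np.array(m['t']);x=p[:2]/p[2];x=x*(1+m['k1']*(x@x));return np.r_[x[0]*m['fx']+m['cx'],x[1]*m['fy']+m['cy']]
def blobs(im,lo,hi,box,amin=5):
    u0,v0,u1,v1=box;h=cv2.cvtColor(np.ascontiguousarray(im[v0:v1,u0:u1]),cv2.COLOR_RGB2HSV)
    k=cv2.inRange(h,lo,hi)
    if lo[0]==0 and hi[0]<15:k|=cv2.inRange(h,(170,)+tuple(lo[1:]),(180,)+tuple(hi[1:]))
    n,l,s,c=cv2.connectedComponentsWithStats(k)
    return [(c[i]+[u0,v0],s[i]+[u0,v0,0,0,0]) for i in range(1,n) if s[i][4]>=amin],k
E
python3 - <<'E'
from h import *
T=cv2.imread('pics/top0.png')[:,:,::-1];S=cv2.imread('pics/scene0.png')[:,:,::-1]
mt,ms=robot.camera_model('top'),robot.camera_model('scene')
RED=((0,120,90),(8,255,255));YEL=((20,120,120),(35,255,255));WH=((0,0,170),(180,60,255))
rt,_=blobs(T,*RED,(280,195,335,225));rs,_=blobs(S,*RED,(295,145,325,175))
print('red',rt,rs);p,e=tri([ray(mt,*rt[0][0]),ray(ms,*rs[0][0])]);print(p,e)
print('yel',blobs(T,*YEL,(280,140,345,215))[0],blobs(S,*YEL,(260,155,330,235))[0])
b,k=blobs(T,((0,0,110)),(180,60,255),(270,130,350,222))
c=max(cv2.findContours(k,0,2)[0],key=cv2.contourArea)+[270,130]
r=cv2.minAreaRect(c);print(r);bx=cv2.boxPoints(r)
for q in bx:print(q,plane(mt,*q,0.013))
a=T[125:225,260:360];b=S[140:240,240:340]
cv2.imwrite('pics/crop1.png',cv2.resize(np.hstack([a,b])[:,:,::-1],None,fx=4,fy=4,interpolation=2))
E
```

```text
red [(array([305. , 210.5]), array([302, 208,   7,   6,  38]))] [(array([308.41666667, 157.29166667]), array([306, 155,   6,   5,  24]))]
[ 0.43802888 -0.08177116  0.26637452] [np.float64(0.5), np.float64(0.5)]
yel [(array([315.48148148, 174.65656566]), array([306, 160,  25,  39, 297]))] [(array([279.73584906, 168.        ]), array([275, 165,  10,   7,  53]))]
((311.09429931640625, 177.8800048828125), (51.11410903930664, 69.26227569580078), 19.746837615966797)
[275.33948 201.83981] [ 0.47155374 -0.00279691  0.013     ]
[298.74078 136.65054] [ 0.71059432 -0.08245206  0.013     ]
[346.84912 153.9202 ] [ 0.65188914 -0.25780831  0.013     ]
[323.4478  219.10947] [ 0.41422308 -0.17653686  0.013     ]
```

View pics/crop1.png

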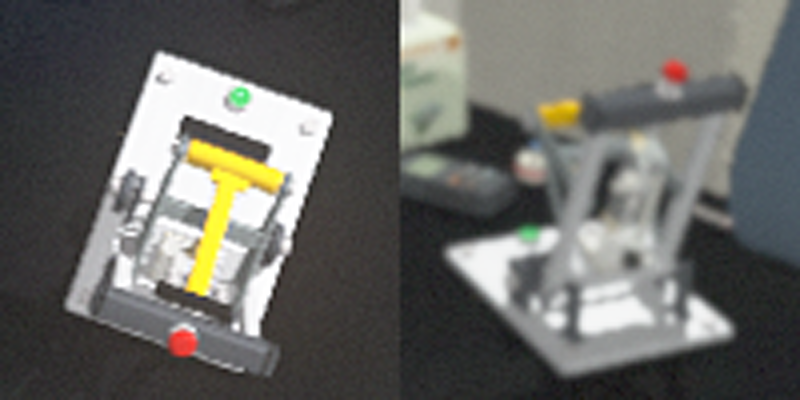

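```bash
cat > st.py <<'E'
from h import *
# stand estimate: origin O, yaw
O=np.array([0.557,-0.122,0.]);YAW=np.radians(-18.4)
def state(target=None,yaw_off=0):
    "target: stand-frame x,y,z in mm -> tool-axis shift"
    o=robot.get_obs();p=np.array(o['position']);R=Rn.from_quat(o['tool_rot']).as_matrix()
    S=Rn.from_euler('z',YAW).as_matrix()
    print('t%.2f'%o['time'],'tcp stand mm',np.round(1e3*S.T@(p-O),1),'F stand',np.round(S.T@o['ft_force'],2),'w %.3f'%o['grip_width'],'world',np.round(p,3))
    L=S.T@R;print('tool axes in stand (cols)',np.round(L,3).tolist(),'y-axis angle to stand y deg',round(np.degrees(np.arctan2(-L[0,1],L[1,1])),1))
    if target is not None:print('shift mm tool',np.round(R.T@(S@(np.array(target))+1e3*O-1e3*p),1))
if __name__=='__main__':
    import sys;a=[float(v) for v in sys.argv[1:]];state(a if a else None)
E
python3 st.py -130 0 340
```

```text
t0.10 tcp stand mm [-207.2 -570.3  221.7] F stand [ 0.09 -0.3   0.77] w 0.087 world [ 0.18  -0.598  0.222]
tool axes in stand (cols) [[-0.001, 0.576, -0.817], [0.002, -0.817, -0.576], [-1.0, -0.002, -0.0]] y-axis angle to stand y deg -144.8
shift mm tool [-117.4 -421.9 -391.7]
```

Emit:
carry_out:
  commands:
    - [[0,-24,0,0,7.05],[0,-24,0,0,7.05],[0,-24,0,0,7.05],[0,-24,0,0,7.05],[0,-24,0,0,7],[0,0,-40,-5,0],[0,0,-40,-5,0],[0,0,-40,-5,0]]
  force: 20

```text
time: 0.77
position: [0.2316, -0.4927, 0.3415]
tool_rot: [-0.695, 0.12, 0.698, 0.126]
ft_force: [0.6, -0.3, -0.6]
grip_width: 0.0417
```

Emit:
carry_out:
  commands:
    - [[0,0,-40,-5,0],[0,0,-40,-5,0],[0,0,-40,-5,0],[0,0,-40,-5,0],[0,0,-40,-5,0],[0,0,-40,-5,0],[0,0,-40,-5,0],[0,0,-40,-5,0]]

```text
time: 1.43
position: [0.3802, -0.1936, 0.342]
tool_rot: [-0.694, 0.121, 0.698, 0.13]
ft_force: [0.9, -0.2, -0.6]
grip_width: 0.0009
```

```bash
python3 st.py -190 0 330
```

```text
t1.43 tcp stand mm [-145.1 -123.8  342. ] F stand [ 0.96  0.07 -0.64] w 0.001 world [ 0.38  -0.194  0.342]
tool axes in stand (cols) [[-0.007, -0.036, -0.999], [0.012, -0.999, 0.036], [-1.0, -0.011, 0.008]] y-axis angle to stand y deg 177.9
shift mm tool [  13.8 -121.9   49.2]
```

Emit:
carry_out:
  commands:
    - [[0,0,-40,0,2],[0,0,-40,0,0],[0,0,-36,0,0],[0,0,0,0,0]]

```text
time: 1.77
position: [0.4246, -0.0743, 0.3428]
tool_rot: [-0.692, 0.13, 0.696, 0.142]
ft_force: [-0.1, -0.4, 0.2]
grip_width: 0.0006
```

Run:
```python
from st import *
state([-126,0,280])
m=robot.camera_model('wrist');im=robot.camera('wrist');cv2.imwrite('pics/w1.png',im[:,:,::-1])
np.save('w1.npy',im);import pickle;pickle.dump(m,open('w1.pkl','wb'))
print('cam pos',-np.array(m['R']).T@np.array(m['t']))
RED=((0,120,90),(8,255,255));print(blobs(im,*RED,(0,0,512,384),30)[0])
S=Rn.from_euler('z',YAW).as_matrix()
print('pred head',proj(m,O+S@np.array([-.126,0,.270])))
```

```text
t1.77 tcp stand mm [-140.7    3.4  342.8] F stand [ 0.01 -0.38  0.19] w 0.001 world [ 0.425 -0.074  0.343]
tool axes in stand (cols) [[-0.008, -0.066, -0.998], [0.016, -0.998, 0.066], [-1.0, -0.015, 0.009]] y-axis angle to stand y deg 176.2
shift mm tool [ 62.6   3.4 -15.5]
cam pos [ 0.49414281 -0.10485048  0.50335243]
[(array([396.02477477,  70.93018018]), array([382,  42,  28,  58, 888])), (array([258.47002398, 177.82254197]), array([247, 167,  24,  22, 417]))]
pred head [259.45965911 177.8473228 ]
```

View pics/w1.png

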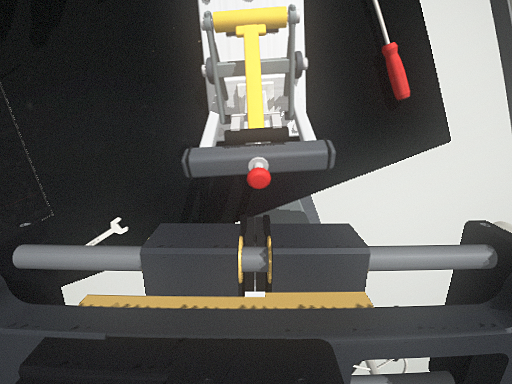

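The wrist view shows the red plunger at (258,178), within 1 px of where my estimate puts it. The bar is tilted as the 3.8° tool offset predicts, and the black foot sits just in front of it at (256,135).

Emit:
carry_out:
  commands:
    - [[0,20,3,-10,-3.8],[0,25,1,-4,0],[0,12,0,0,0],[0,0,0,0,0]]

```text
time: 2.15
position: [0.4358, -0.0872, 0.2844]
tool_rot: [-0.697, 0.107, 0.7, 0.115]
ft_force: [-0.8, 0.6, -0.1]
grip_width: 0.0004
```

```bash
python3 st.py -129 0 279
```

```text
t2.15 tcp stand mm [-126.    -5.2  284.4] F stand [-0.96  0.32 -0.1 ] w 0.000 world [ 0.436 -0.087  0.284]
tool axes in stand (cols) [[-0.005, 0.006, -1.0], [0.009, -1.0, -0.006], [-1.0, -0.009, 0.005]] y-axis angle to stand y deg -179.7
shift mm tool [ 5.5 -5.2  3. ]
```

Emit:
carry_out:
  commands:
    - [[0,4,-5,3,0],[0,2,0,0,0],[0,3.7,0,-1.5,0],[0,3.7,0,-1.5,0],[0,0,0,0,0]]

```text
time: 2.57
position: [0.4369, -0.0852, 0.2714]
tool_rot: [-0.697, 0.11, 0.699, 0.116]
ft_force: [-1.4, 0.6, 1.0]
grip_width: 0.0007
```

```bash
python3 st.py
```

```text
t2.57 tcp stand mm [-125.5   -3.   271.4] F stand [-1.5   0.15  1.04] w 0.001 world [ 0.437 -0.085  0.271]
tool axes in stand (cols) [[-0.004, 0.0, -1.0], [0.008, -1.0, -0.0], [-1.0, -0.008, 0.004]] y-axis angle to stand y deg -180.0
```

Emit:
carry_out:
  commands:
    - [[0,3.7,-2,-1.5,0],[0,3.7,0,-1.5,0],[0,0,0,0,0]]

```text
time: 2.82
position: [0.4409, -0.085, 0.265]
tool_rot: [-0.698, 0.11, 0.698, 0.115]
ft_force: [-1.8, 0.5, 3.5]
grip_width: 0.0002
```

```bash
python3 st.py
```

```text
t2.82 tcp stand mm [-121.8   -1.6  265. ] F stand [-1.84 -0.04  3.48] w 0.000 world [ 0.441 -0.085  0.265]
tool axes in stand (cols) [[-0.002, 0.001, -1.0], [0.007, -1.0, -0.001], [-1.0, -0.007, 0.002]] y-axis angle to stand y deg -180.0
```

Emit:
carry_out:
  commands:
    - [[0,3,-1,-1.2,0],[0,2,0,-0.8,0],[0,0,0,0,0]]

```text
time: 3.07
position: [0.4431, -0.0853, 0.2608]
tool_rot: [-0.698, 0.111, 0.698, 0.114]
ft_force: [-2.9, -0.1, 5.7]
grip_width: 0.0004
```

```bash
python3 st.py
```

```text
t3.07 tcp stand mm [-119.7   -1.1  260.8] F stand [-2.75 -0.98  5.73] w 0.000 world [ 0.443 -0.085  0.261]
tool axes in stand (cols) [[-0.002, 0.002, -1.0], [0.004, -1.0, -0.002], [-1.0, -0.004, 0.002]] y-axis angle to stand y deg -179.9
```

Emit:
carry_out:
  commands:
    - [[0,3,0,-1,0],[0,3,0,-0.5,0],[0,2,0,0,0],[0,0,0,0,0]]

```text
time: 3.4
position: [0.443, -0.0852, 0.2616]
tool_rot: [-0.697, 0.111, 0.699, 0.112]
ft_force: [-2.7, -0.1, 3.8]
grip_width: 0.0001
```

Run:
```python
from st import *
state()
im=robot.camera('wrist');cv2.imwrite('pics/w2.png',im[:,:,::-1])
```

```text
t3.40 tcp stand mm [-119.8   -1.1  261.6] F stand [-2.5  -0.89  3.82] w 0.000 world [ 0.443 -0.085  0.262]
tool axes in stand (cols) [[-0.003, 0.004, -1.0], [0.002, -1.0, -0.004], [-1.0, -0.002, 0.003]] y-axis angle to stand y deg -179.8
```

View pics/w2.png

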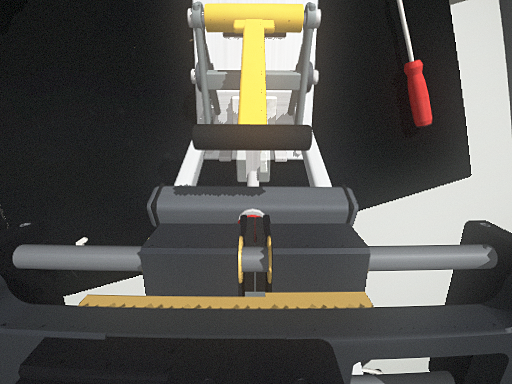

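The wrist view shows the kickstand released: its foot is at (252,137), clear of the bar (250,205). I'll press a little longer so that the plunger is sure to stay on its stop for 0.1 s.

Emit:
carry_out:
  commands:
    - [[0,5,0,-1,0],[0,6,0,-1,0],[0,6,0,-1,0],[0,6,0,-1,0]]

```text
time: 3.78
position: [0.4438, -0.0854, 0.2595]
tool_rot: [-0.697, 0.111, 0.7, 0.109]
ft_force: [-15.9, 4.3, 45.7]
grip_width: 0.0006
```

```bash
python3 st.py
```

```text
t3.78 tcp stand mm [-119.    -1.1  259.5] F stand [-16.42  -0.96  45.69] w 0.001 world [ 0.444 -0.085  0.259]
tool axes in stand (cols) [[-0.004, 0.009, -1.0], [-0.002, -1.0, -0.009], [-1.0, 0.002, 0.004]] y-axis angle to stand y deg -179.5
```

Emit:
carry_out:
  commands:
    - [[0,-20,0,0,0],[0,-25,0,0,0],[0,0,0,-20,0],[0,0,0,-18,0],[0,0,0,0,0]]

```text
time: 4.2
position: [0.4831, -0.0961, 0.3115]
tool_rot: [0.702, -0.11, -0.695, -0.109]
ft_force: [0.1, -0.5, 0.0]
grip_width: 0.0004
```

Run:
```python
from st import *
state([-84,0,262])
S=Rn.from_euler('z',YAW).as_matrix();m=robot.camera_model('top');im=robot.camera('top')
g=robot.camera('scene');ms=robot.camera_model('scene')
for mm in (m,ms):print('foot pred',proj(mm,O+S@np.array([-.057,0,.276])),'tcp',proj(mm,np.array(robot.get_obs()['position'])))
cv2.imwrite('pics/c3.png',cv2.resize(np.hstack([im[125:225,260:360],g[130:230,240:340]])[:,:,::-1],None,fx=4,fy=4,interpolation=2))
```

```text
t4.20 tcp stand mm [-78.3   1.2 311.5] F stand [ 0.29 -0.47  0.01] w 0.000 world [ 0.483 -0.096  0.311]
tool axes in stand (cols) [[0.009, 0.009, -1.0], [-0.0, -1.0, -0.009], [-1.0, 0.0, -0.009]] y-axis angle to stand y deg -179.5
shift mm tool [49.4  1.2  6.1]
foot pred [313.1955224  189.29012965] tcp [311.40460906 196.41724648]
foot pred [297.65031882 148.27002186] tcp [301.73336645 140.37551072]
```

View pics/c3.png

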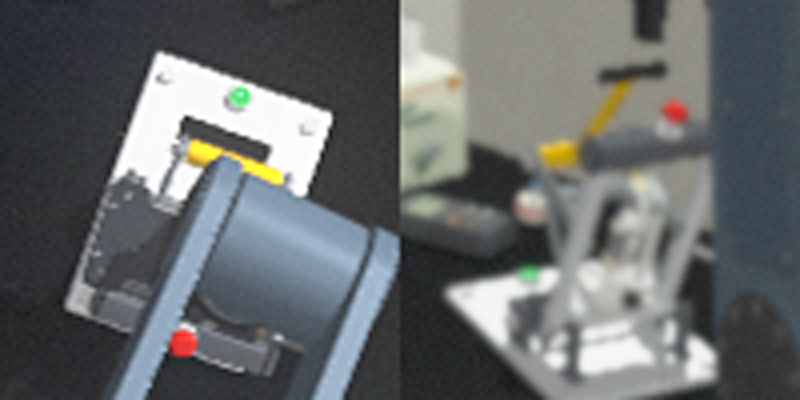

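The scene crop shows the foot at scene pixel (298,148), matching the prediction (297.7,148.3). The fingertip is just above and behind it, so I can lower it into the gap.

Emit:
carry_out:
  commands:
    - [[0,0,1,7,0],[0,15,0,0,0],[0,20,0,0,0],[0,10,0,0,0],[0,0,0,0,0]]

```text
time: 4.72
position: [0.465, -0.09, 0.261]
tool_rot: [-0.696, 0.108, 0.701, 0.11]
ft_force: [-0.4, -0.4, -0.5]
grip_width: 0.0003
```

```bash
python3 st.py -84 0 265
```

```text
t4.72 tcp stand mm [-97.4   1.3 261. ] F stand [-0.23 -0.48 -0.51] w 0.000 world [ 0.465 -0.09   0.261]
tool axes in stand (cols) [[-0.006, 0.01, -1.0], [0.002, -1.0, -0.01], [-1.0, -0.002, 0.006]] y-axis angle to stand y deg -179.4
shift mm tool [ -4.1   1.5 -13.4]
```

Emit:
carry_out:
  commands:
    - [[0,0,0,-12,0],[0,0,0,-12,0],[0,-1,0,-12,0],[0,-1,0,-12,0],[0,-1,0,-12,0],[0,-1,0,-12,0],[0,-1,0,-12,0],[0,0,0,-12,0]]

```text
time: 5.38
position: [0.56, -0.1199, 0.2683]
tool_rot: [-0.695, 0.108, 0.702, 0.111]
ft_force: [-1.0, 0.1, 0.0]
grip_width: 0.0007
```

```bash
python3 st.py 40 0 272
```

```text
t5.38 tcp stand mm [  2.2   2.9 268.3] F stand [-1.01 -0.2   0.01] w 0.001 world [ 0.56  -0.12   0.268]
tool axes in stand (cols) [[-0.011, 0.01, -1.0], [0.002, -1.0, -0.01], [-1.0, -0.002, 0.011]] y-axis angle to stand y deg -179.4
shift mm tool [ -4.1   3.3 -37.7]
```

Emit:
carry_out:
  commands:
    - [[0,0,1,-10,0],[0,0,1,-10,0],[0,0,0,-10,0],[0,0,0,-8,0],[0,0,0,-4,0],[0,-15,0,0,0]]

```text
time: 5.88
position: [0.6091, -0.1381, 0.2836]
tool_rot: [-0.696, 0.108, 0.701, 0.111]
ft_force: [-0.1, 0.5, -0.2]
grip_width: 0.0003
```

Run:
```python
from st import *
state([-170,0,330])
im=robot.camera('wrist');cv2.imwrite('pics/w4.png',im[:,:,::-1])
```

```text
t5.88 tcp stand mm [ 54.5   1.2 283.6] F stand [-0.29  0.48 -0.19] w 0.000 world [ 0.609 -0.138  0.284]
tool axes in stand (cols) [[-0.006, 0.01, -1.0], [0.002, -1.0, -0.01], [-1.0, -0.002, 0.006]] y-axis angle to stand y deg -179.4
shift mm tool [-45.   -1.3 224.8]
```

View pics/w4.png

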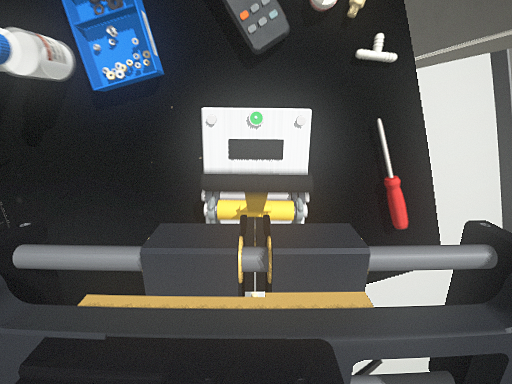

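The wrist view shows the kickstand past centre: foot at (258,183), beyond the yellow hinge at (256,210), and falling forward. Next I go up and back behind the bar, opening the fingers to straddle the plunger.

Emit:
carry_out:
  commands:
    - [[0,-25,0,0,0],[0,-30,0,0,0],[0.6,-5,0,35,0],[0.6,0,0,35,0],[0.6,0,0,35,0],[0.6,0,0,35,0],[0.6,0,0,35,0],[0.6,0,0,25,0]]

```text
time: 6.6
position: [0.423, -0.0794, 0.3514]
tool_rot: [0.705, -0.111, -0.692, -0.108]
ft_force: [-0.2, -0.9, 0.6]
grip_width: 0.0322
```

Run:
```python
from st import *
state([-165,0,245])
im=robot.camera('wrist');cv2.imwrite('pics/w5.png',im[:,:,::-1])
```

```text
t6.60 tcp stand mm [-140.6   -1.9  351.4] F stand [ 0.13 -0.87  0.56] w 0.032 world [ 0.423 -0.079  0.351]
tool axes in stand (cols) [[0.02, 0.01, -1.0], [-0.0, -1.0, -0.011], [-1.0, 0.0, -0.02]] y-axis angle to stand y deg -179.4
shift mm tool [105.9  -2.2  26.5]
```

View pics/w5.png

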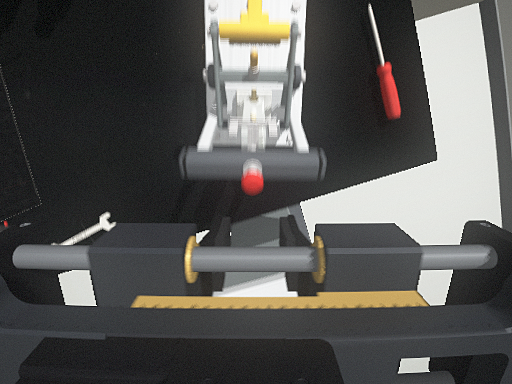

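The plunger is back up at (252,181), the bar is at (252,163) and the leg is gone forward. I'll go down behind the bar and let the kickstand finish falling.

Emit:
carry_out:
  commands:
    - [[0.6,0,-2,13,0],[0.6,0,0,13,0],[0.6,30,0,0,0],[0.6,35,0,0,0],[0.6,30,0,0,0],[0.6,20,0,0,0],[0.6,0,0,0,0],[0.6,0,0,0,0]]

```text
time: 7.32
position: [0.3979, -0.0692, 0.2383]
tool_rot: [0.711, -0.112, -0.686, -0.106]
ft_force: [0.0, -0.8, 0.1]
grip_width: 0.0524
```

Emit:
carry_out:
  commands:
    - [[0.6,0,0,0,0],[0.6,0,0,0,0],[0.6,0,0,0,0],[0.6,0,0,0,0],[0.6,0,0,0,0],[0.6,0,0,0,0],[0.6,0,0,0,0],[0.6,0,0,0,0]]

```text
time: 7.98
position: [0.4029, -0.0715, 0.2447]
tool_rot: [0.716, -0.113, -0.681, -0.104]
ft_force: [-0.6, -0.4, -0.0]
grip_width: 0.0525
```

Emit:
carry_out:
  commands:
    - [[0.6,0,0,0,0],[0.6,0,0,0,0],[0.6,0,0,0,0],[0.6,0,0,0,0],[0.6,0,0,0,0],[0.6,0,0,0,0],[0.6,0,0,0,0],[0.6,0,0,0,0]]

```text
time: 8.65
position: [0.4026, -0.0714, 0.2445]
tool_rot: [0.716, -0.113, -0.681, -0.104]
ft_force: [0.2, -0.0, 1.0]
grip_width: 0.0519
```

Run:
```python
from st import *
state([-150,0,228])
im=robot.camera('top');g=robot.camera('scene');ms=robot.camera_model('scene');m=robot.camera_model('top')
S=Rn.from_euler('z',YAW).as_matrix()
# lower-stop foot, frame parked: absolute angle past vertical = 3.95-1.12
a=3.95-1.12;X=O+S@np.array([.0303+.132*np.sin(a),0,.1765+.132*np.cos(a)])
print('foot pred',S.T@(X-O),[proj(k,X) for k in (m,ms)])
cv2.imwrite('pics/c6.png',cv2.resize(np.hstack([im[125:225,260:360],g[130:230,240:340]])[:,:,::-1],None,fx=4,fy=4,interpolation=2))
```

```text
t8.65 tcp stand mm [-162.5   -0.7  244.5] F stand [0.18 0.03 1.04] w 0.052 world [ 0.403 -0.071  0.245]
tool axes in stand (cols) [[0.05, 0.012, -0.999], [-0.005, -1.0, -0.012], [-0.999, 0.005, -0.05]] y-axis angle to stand y deg -179.3
shift mm tool [ 17.1  -0.6 -11.7]
foot pred [ 7.07678982e-02 -2.14377746e-17  5.08562607e-02] [array([316.84567848, 159.37278627]), array([277.64010013, 195.56090276])]
```

View pics/c6.png

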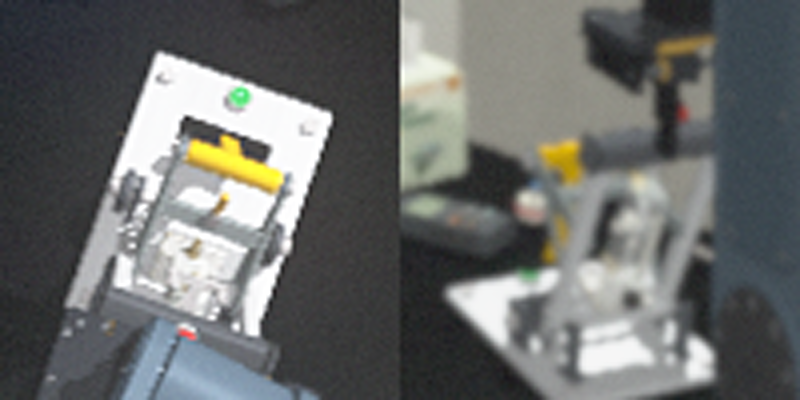

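The crop shows the leg hanging straight down, ending near crop (550,255) where the foot is predicted at its stop, (550,262). The frame is still parked. Now I push the bar forward slowly.

Emit:
carry_out:
  commands:
    - [[0.6,16,0,-2,0],[0.6,5,0,-4,0],[0.6,0,0,-8,0],[0.6,0,0,-8,0],[0.6,0,0,0,0]]

```text
time: 9.17
position: [0.4242, -0.0781, 0.2244]
tool_rot: [0.714, -0.113, -0.683, -0.105]
ft_force: [-2.7, 1.7, -0.3]
grip_width: 0.0522
```

```bash
python3 st.py -137 0 228
```

```text
t9.17 tcp stand mm [-139.9   -0.3  224.4] F stand [-3.13  0.74 -0.28] w 0.052 world [ 0.424 -0.078  0.224]
tool axes in stand (cols) [[0.044, 0.012, -0.999], [-0.004, -1.0, -0.012], [-0.999, 0.005, -0.044]] y-axis angle to stand y deg -179.3
shift mm tool [-3.5 -0.2 -3. ]
```

Emit:
carry_out:
  commands:
    - [[0.6,-4,0,-7,0],[0.6,-4,0,-7,0],[0.6,-4,0,-7,0],[0.6,-3.5,0,-7,0],[0.6,-3,0,-7,0],[0.6,-3,0,-7,0],[0.6,-2,0,-6,0],[0.6,-2,0,-6,0]]

```text
time: 9.83
position: [0.4692, -0.0919, 0.25]
tool_rot: [0.705, -0.111, -0.692, -0.106]
ft_force: [-3.0, 0.2, -1.6]
grip_width: 0.052
```

```bash
python3 st.py -52 0 254
```

```text
t9.83 tcp stand mm [-92.8   0.8 250. ] F stand [-2.88 -0.74 -1.57] w 0.052 world [ 0.469 -0.092  0.25 ]
tool axes in stand (cols) [[0.019, 0.012, -1.0], [-0.004, -1.0, -0.012], [-1.0, 0.004, -0.019]] y-axis angle to stand y deg -179.3
shift mm tool [ -3.3   1.3 -40.8]
```

Emit:
carry_out:
  commands:
    - [[0.6,-0.5,1,-6,0],[0.6,-0.5,0,-6,0],[0.6,-0.5,0,-6,0],[0.6,-0.5,0,-6,0],[0.6,0,0,-5,0],[0.6,0,0,-3,0],[0.6,0,0,-2,0]]

```text
time: 10.42
position: [0.5051, -0.1043, 0.2571]
tool_rot: [0.705, -0.112, -0.693, -0.106]
ft_force: [-8.8, 2.3, 6.9]
grip_width: 0.0523
```

```bash
python3 st.py -52 0 254
```

```text
t10.42 tcp stand mm [-54.8   0.4 257.1] F stand [-9.09 -0.57  6.89] w 0.052 world [ 0.505 -0.104  0.257]
tool axes in stand (cols) [[0.018, 0.012, -1.0], [-0.004, -1.0, -0.012], [-1.0, 0.005, -0.018]] y-axis angle to stand y deg -179.3
shift mm tool [ 3.2  0.4 -2.8]
```

Run:
```python
from st import *
im=robot.camera('top');g=robot.camera('scene');w=robot.camera('wrist');ms=robot.camera_model('scene');m=robot.camera_model('top')
state()
S=Rn.from_euler('z',YAW).as_matrix()
for n,X in dict(bar_end_L=[-.030,.075,.261],plunger=[-.030,0,.298],hinge=[.080,0,.155]).items():print(n,[np.round(proj(k,O+S@np.array(X)),1) for k in (m,ms,robot.camera_model('wrist'))])
RED=((0,120,90),(8,255,255))
print('red',[(np.round(c,1),s[4]) for c,s in blobs(g,*RED,(265,110,315,175))[0]],[(np.round(c,1),s[4]) for c,s in blobs(im,*RED,(280,160,335,225))[0]])
a=cv2.resize(g[125:225,230:330],(400,400),interpolation=2)
cv2.imwrite('pics/c7.png',np.hstack([a,cv2.resize(w,(400,300))[:, :]if 0 else cv2.copyMakeBorder(cv2.resize(w,(400,300)),50,50,0,0,0)])[:,:,::-1])
```

```text
t10.57 tcp stand mm [-54.8   0.4 257.1] F stand [-9.64 -0.2   7.18] w 0.052 world [ 0.505 -0.104  0.257]
tool axes in stand (cols) [[0.019, 0.012, -1.0], [-0.005, -1.0, -0.012], [-1.0, 0.005, -0.019]] y-axis angle to stand y deg -179.3
bar_end_L [array([292.4, 173. ]), array([273.6, 153. ]), array([134.1, 192.2])]
plunger [array([317.2, 180.3]), array([293.9, 139.7]), array([257.9, 215.5])]
hinge [array([322.1, 152.7]), array([277.4, 169.1]), array([257.3,  41.5])]
red [(array([293.6, 140.1]), np.int64(19))] []
```

View pics/c7.png

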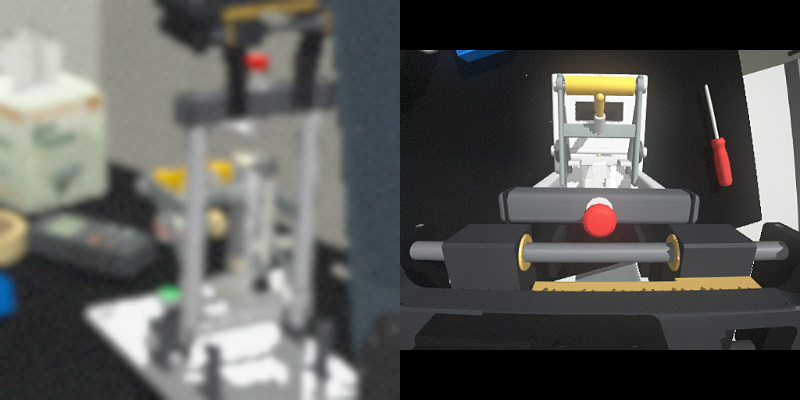

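The frame is upright: the plunger is at scene pixel (293.6,140.1), against (293.9,139.7) expected for upright. The fingers straddle the plunger and push the bar with a steady force of about 9.6 N. I'm handing in.

```bash
python3 -c "
from rig import robot
print(robot.hand_in())"
```

```text
the job is handed in; nothing more can be done
None
```

I handed the job in at about 10.6 s of the 54 s limit, with the frame upright and the fingers still pushing the bar. `hand_in()` gives no verdict, so I don't know how it was judged.

**What I did**
- I pressed the plunger to its stop with the frame parked, and the kickstand sprang out.
- I flipped the kickstand over centre. In the last close view it hung straight down with its end close to where the foot should be at the stop.
- I pushed the top bar upright from behind with the open fingers on either side of the plunger, and I left the arm holding it there.

**Last checks**
- **Upright:** the plunger was within about 0.5 px of where it should be for an upright frame, in one view. I estimate that puts it within about 1 degree. By finger position the bar's rear face was about 3 mm short, which is 0.013 rad and within the 0.035 limit.
- **Hold:** the push on the bar was steady at about 9 to 9.6 N. There was also about 7 N of vertical force, which I took to be friction.
- **Foot on the pad:** I did not see or measure this directly. I infer it from the push force, which is well above the 1 to 2 N needed just to hold the frame upright.
- **Loose tools:** I kept the arm away from all three. I saw the screwdriver and spanner in the pictures but never clearly identified the stopwatch, and I didn't measure how far any of them had moved.

**Harder press than intended:** a second press on the plunger, made to be sure of the 0.1 s at the stop, peaked at about 46 N vertically. It was the fingertips pressing, so the 40 N limit for the arm and gripper body should not apply. It was well under the 120 N wrist limit.

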